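# Set the handpiece bracket to the red mark and clamp it

## Robot

A 6-joint arm with a two-finger parallel gripper is mounted at the origin on the work surface. World frame = base frame: x ahead of the robot, y to its left, z up, the work surface at z = 0. Lengths are in m, angles in degrees, forces in N, time in s.
With the tool pointing down it reaches from about 0.325 to 0.9 m from the base axis. Payload 3.5 kg.
Tool frame: the origin (TCP) lies at the very end of the fingers, on their centre line; the grasp point (between the pads) lies 19 mm behind it; y points along the fingers, x is the direction in which the jaws open and shut, and the axes are right-handed (so a half turn about y gives the same grasp; the last joint's range is limited). The gripper opens to 85 mm and grips with 20 to 120 N. Pads are 22 mm wide; open, the fingers measure 114 mm over their backs; the gripper's body (76 mm by 85 mm) begins 54 mm behind the grasp point. The pads swing forward as they close: fully open they stand 13 mm farther back than shut.
Start: joints at [-80.867, 15.837, -1.513, 72.651, 0, 84.076], TCP at [0.162, -0.604, 0.231] pointing down, gripper open.
Joint ranges: [-178.77, 178.77], [-48.84, 107.48], [-61.69, 71.31], [-111.58, 123.2], [-90, 87.43], [-180, 180]. Speed limits (degrees/s): [147.25, 147.25, 180, 180, 180, 180].

## Interface

Orientations are given as [roll, pitch, yaw] about the fixed x, y, z axes, in that order (R = Rz(yaw) Ry(pitch) Rx(roll)).
In Python, from cell import * gives the robot as it stands. The module is installed in compiled form; this text tells all that it offers.
- The arm moves only by the shell command python3 -m handwheel 'ROWS' [FORCE]. ROWS is JSON, a list of rows, each a list of 5 numbers: the gripper's target within -1 to 1 (shut at 1, half-way at 0, fully open at -1), then the shift along the world's x, y, z in mm, then the turn about the world's z in rad. In form: [[hand, dx, dy, dz, twist], ...]. A call has 1 to 12 rows; each row is the pose to reach, as a shift and turn from the pose measured when the call began; what a row does not reach only later rows make up. A row lasts 1/12 s, in which the tool goes at most 41.7 mm and 7.16 degrees, less where a joint would pass 70% of its speed; a pose out of reach is approached as far as the arm can. A call with a gripper value outside its range is refused whole. The fingers move at their own pace and stop on an object; FORCE is the grip in N (left out, the last holds). Time passes only in rows, so rows that repeat a pose let the fingers close. It gives the time, the measured TCP pose, the force and the opening at its end, in the units of the state.
- read_state(): the state, without advancing time (a new reading comes with each control period).
- capture(name): name is "scene" or "top" or "wrist"; returns a dict with "image" (400x640x3 uint8, red, green, blue), "fx", "fy", "cx", "cy" (pixels), "origin" and "attitude" of the camera in the world; the wrist camera has in their place "mount" (4x4, takes a point from camera to tool coordinates, whose origin is the TCP and whose axes are the tool frame's). Camera axes: x right, y up, looking along -z (the intrinsics and any distortion apply to the point x, -y, -z); pixel columns grow to the right and rows downward; lengths in m; the calibration is good to about 2 mm. A picture is of the moment at which its call begins: read the wrist's pose just before it. There is no depth.
- close_job(): hands the job in, once; it reports no verdict.
The state is a dict: "clock": time; "q": joint angles; "dq": joint speeds; "joint_efforts": joint torques, N m; "tool_pos": TCP position; "orientation": TCP orientation; "force": force on the tool from outside, world axes, zero at the start; "wrist_torque": the same for the moment, N m; "grip_width": finger opening in m.
Only numpy, scipy, OpenCV 4.12 (cv2) and the standard library are available. Lean on these libraries where they do the work, as an engineer would, in place of code of your own. Each camera call takes 0.05 s, during which the arm holds its last target.

## Task

Slide the blue handpiece bracket along its slots until its black pointer is in line with the red mark, to within 2 mm, without forcing it against its bolts. Then turn the clamp lever clockwise until the bracket is clamped tight, firm to the hand but not overtightened, with the pointer still on the mark; leave everything else on the counter alone.

Things in the scene. Friction and masses are not known exactly. Their poses are not given: they have to be found in the camera images.
- base: dark steel base screwed to the counter, 130 (x) x 300 (y) x 8 mm; origin at the centre of its underside, z up. Its y axis is the sliding direction. Two upright 8 mm bolts stand on its centre line: at y = +60 mm the clamp bolt with the lever, at y = -60 mm a guide bolt with a flat head 20 mm wide, its top 22 mm above the counter.
- bolts: the two bolts (one fixed part with the base; origin and axes as the base). They pass through the slots of the bracket with 0.75 mm play on each side. They must not be loaded sideways by more than 25 N.
- plate: the handpiece bracket: loose aluminium plate 70 (x) x 212 (y) x 6 mm lying on the base, about 0.6 kg, with two slots along its y axis round the bolts, and a blue upright in its middle. Origin at the centre of its underside; y along the base's y. While unclamped it slides along y, up to 32 mm either side of the base's centre, against 2 to 6 N of rubbing, and stays where it is left.
- upright (a point): middle of the bracket's blue upright, 65 mm above the plate's underside (73 mm above the counter). It is 50 mm wide (x), 18 mm thick (y, the sliding direction), solid from the plate up to 82 mm above its underside, with two 13 mm wide prongs 26 mm higher at x = +-18.5 mm. Push its flat y faces or grip it across y; keep higher than the lever's hub (43 mm above the counter).
- pointer (a point): outer end of the black line on the plate's top face, at the middle of its length, on the edge away from the robot (plate x = +35 mm, y = 0, top face). This is the bracket's pointer.
- red_mark: the red mark: a flat red line 24 mm long (x), 3 mm wide (y), with a small red square at its outer end, on the base beside the bracket, about 20 mm to one side (+y or -y) of the base's centre. Origin on the line; axes as the base's. The pointer is right when it has the same y as this origin in the base's frame.
- white_mark: the same kind of mark in white, on the other side of the centre: not the one to use.
- clamp_lever: black lever on the clamp bolt; origin on its upright turning axis, about 20 mm above the counter; x points along the arm to the knob, z up. Hub 26 mm wide, arm 12 mm wide, tops up to 43 mm above the counter. Clockwise from above (yaw decreasing) tightens: the knob goes from the robot's side round to the +y side of the base. It starts up to 0.15 rad from loosest; 2.1 rad in all. Stays where left.
- lever_knob (a point): centre of the free part (19 mm down, 21 mm up) of the yellow upright knob, an 18 mm cylinder 65 mm from the turning axis; push it sideways or grip it. Pushed square to the arm the loose lever takes 1 to 2 N. After 0.2 to 1.5 rad (unseen pad wear) the pad meets the plate and resistance rises in some 0.2 rad: tight at about 9 to 10 N; over 12 N is overtightened.
- handpiece_center (a point): bystander: steel dental handpiece lying flat, 120 x 16 x 16 mm; point at its centre, 8 mm above its underside. Leave it alone.
- bur_block_center (a point): bystander: clear acrylic block 46 x 70 x 20 mm with small metal burs standing 17 mm out of its top; point at its centre, 10 mm above its underside. Leave it alone.
- cast_center (a point): bystander: plaster jaw model, 62 x 66 x 28 mm; point at its centre, 12 mm above its underside. Leave it alone.
- mouse_center (a point): bystander: black wireless mouse, 100 x 60 x 27 mm; point at its centre, 13 mm above its underside. Leave it alone.
- beaker_center (a point): bystander: clear plastic beaker, 68 mm wide, 80 mm high; point at its centre, 40 mm above its underside. Leave it alone.
- thumb_nut_center (a point): bystander: spare brass thumb nut, 24 mm wide, 16 mm high; point at its centre, 8 mm above its underside. Leave it alone.
- jar_center (a point): bystander: amber jar with metal cap, 60 mm wide, 75 mm high; point at its centre, 37 mm above its underside. Leave it alone.

How it is judged (in metres and radians):
On the way, in this order (a step that is already met when the one before it is completed fails the run):
1. the bracket's pointer is on the red mark, the clamp still loose (y of pointer in the frame of red_mark between -0.002 and 0.002 m and linear speed of plate below 0.01 m/s and contact force between clamp_lever and plate below 2 N), for 0.2 s.
2. the clamp is tight on the bracket (contact force between clamp_lever and plate above 30 N), for 0.2 s.
At the end, for the whole second after the job is handed in: the bracket lies flat and still with its pointer within 2 mm of the red mark along the slide, and the released clamp presses on it with more than 30 N (y of pointer in the frame of red_mark between -0.002 and 0.002 m and contact force between clamp_lever and plate above 30 N and linear speed of plate below 0.01 m/s and angle between plate's own z axis and vertical below 0.03 rad); the robot touches nothing.
It fails at once if the clamp is overtightened (it presses on the bracket with more than 100 N) (contact force between clamp_lever and plate above 100 N).
It fails at once if the bracket is forced against its bolts (more than 25 N) (contact force between bolts and plate above 25 N).
It fails at once if a bystander is moved by more than 20 mm (distance of any of handpiece_center, bur_block_center, cast_center, mouse_center, beaker_center, thumb_nut_center, jar_center from where it was at the start of the episode above 0.02 m).
It also fails if it takes over 67 s, if anything falls off the work surface, if the arm or the gripper's body presses on something with over 40 N, if the wrist force passes 120 N, or if a joint passes its speed limit or range.

## Working session

There is one attempt and no reset: what is moved stays moved. The work goes in short steps, Python scripts to look and compute and a shell command to move; the robot and the scene stay as the last step left them, time stands still between calls to the robot, and variables do not carry over. Pictures are saved under pics/ and viewed, and the job is handed in when it is done.

```bash
mkdir -p pics; python3 - <<'E'
from cell import *
import cv2
s=read_state();print(s)
for n in("scene","top","wrist"):
    c=capture(n);cv2.imwrite(f"pics/a_{n}.png",c["image"][:,:,::-1])
    print(n,{k:v for k,v in c.items() if k!="image"})
E
```

```text
{'clock': 0.0, 'q': array([-8.08665718e+01,  1.58792859e+01, -1.59856346e+00,  7.26485383e+01,
       -1.66202469e-03,  8.40743749e+01]), 'dq': array([-0.10174274,  0.1202715 , -0.09827665,  0.11635558, -0.0217115 ,
        0.024652  ]), 'joint_efforts': array([-5.29620211e-04, -4.45508087e+01,  2.95204192e+01,  1.65294064e-02,
       -7.96356107e-05,  1.60793286e-05]), 'tool_pos': array([ 0.16223019, -0.60278015,  0.2301426 ]), 'orientation': array([-89.98860519,   0.12588396, -74.94093232]), 'force': array([-0.00838659,  0.74779901, -0.06997072]), 'wrist_torque': array([ 0.00505183,  0.01497113, -0.03120426]), 'grip_width': 0.08523359801120645}
scene {'fx': 362.05321779394495, 'fy': 362.05321779394495, 'cx': 318.9535683481849, 'cy': 200.8630731324093, 'origin': array([ 0.99359335, -0.53475128,  0.64759446]), 'attitude': array([51.23395736,  1.28196232, 40.45062907])}
top {'fx': 422.1924530684485, 'fy': 422.1924530684485, 'cx': 315.621830397068, 'cy': 194.68846118745256, 'origin': array([ 0.26355939, -0.0196327 ,  1.28887607]), 'attitude': array([ 1.19376117e+01, -5.83591562e-02, -8.65259065e+01])}
wrist {'fx': 293.15794958590016, 'fy': 293.15794958590016, 'cx': 319.2044174475162, 'cy': 202.5123297719831, 'mount': array([[ 9.99998912e-01,  1.02965441e-03, -1.05618733e-03,
         4.12773649e-04],
       [-1.29408915e-03,  2.68802894e-01, -9.63194336e-01,
        -1.43842640e-01],
       [-7.07851084e-04,  9.63194655e-01,  2.68803934e-01,
         6.83906010e-02],
       [ 0.00000000e+00,  0.00000000e+00,  0.00000000e+00,
         1.00000000e+00]])}
```

View pics/a_scene.png

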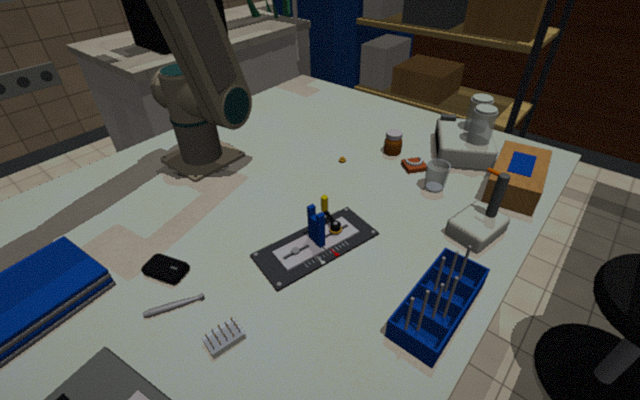

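View pics/a_top.png

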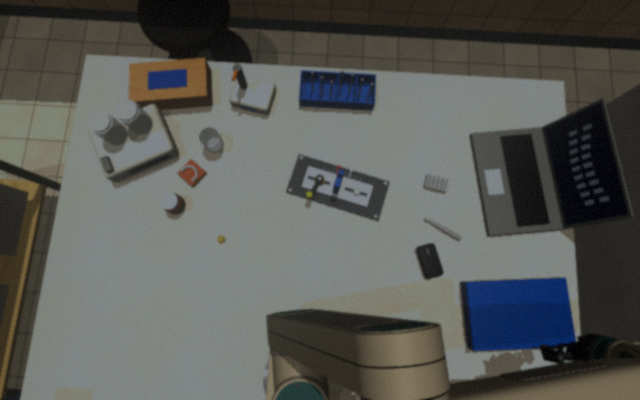

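View pics/a_wrist.png

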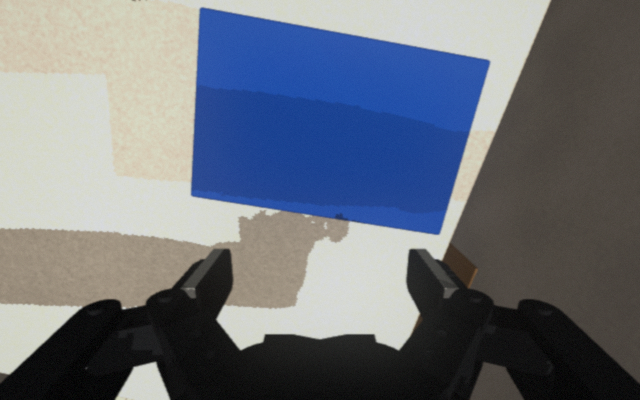

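```bash
cat > h.py <<'E'
from cell import *
import numpy as np, cv2
from scipy.spatial.transform import Rotation as R
def pose(s):
    T=np.eye(4);T[:3,:3]=R.from_euler('xyz',s["orientation"],degrees=True).as_matrix();T[:3,3]=s["tool_pos"];return T
def cam(n):
    s=read_state();c=capture(n)
    if "mount" in c: T=pose(s)@c["mount"]
    else:
        T=np.eye(4);T[:3,:3]=R.from_euler('xyz',c["attitude"],degrees=True).as_matrix();T[:3,3]=c["origin"]
    c["T"]=T;return c
def ray(c,u,v):
    d=np.array([(u-c["cx"])/c["fx"],-(v-c["cy"])/c["fy"],-1.]);return c["T"][:3,3],c["T"][:3,:3]@d
def onz(c,u,v,z):
    o,d=ray(c,u,v);return o+d*(z-o[2])/d[2]
def proj(c,P):
    p=np.linalg.inv(c["T"])@np.append(P,1);return c["cx"]-c["fx"]*p[0]/p[2],c["cy"]+c["fy"]*p[1]/p[2]
def save(c,n,box=None,k=1):
    im=c["image"][:,:,::-1]
    if box: u0,v0,u1,v1=box;im=im[v0:v1,u0:u1]
    cv2.imwrite(f"pics/{n}.png",cv2.resize(im,None,fx=k,fy=k,interpolation=cv2.INTER_CUBIC))
E
python3 - <<'E'
from h import *
c=cam("top");save(c,"b_top",(270,140,400,230),6)
for u,v in((297,155),(389,181),(380,219),(287,193)):print(onz(c,u,v,.008).round(4))
for n,u,v,z in(("hp",442,229,.008),("bur",435,183,.01),("cast",192,173,.012),("mouse",429,261,.013),("beaker",211,141,.04),("nut",221,240,.008),("jar",174,204,.037)):print(n,onz(c,u,v,z).round(3))
c=cam("scene");save(c,"b_scene",(240,180,400,295),5)
for u,v in((345,207),(380,235),(279,287),(251,255)):print(onz(c,u,v,.008).round(4))
E
```

```text
[0.6585 0.0621 0.008 ]
[ 0.5915 -0.2306  0.008 ]
[ 0.4699 -0.206   0.008 ]
[0.5339 0.0845 0.008 ]
hp [ 0.451 -0.396  0.008]
bur [ 0.593 -0.373  0.01 ]
cast [0.579 0.385 0.012]
mouse [ 0.351 -0.355  0.013]
beaker [0.678 0.33  0.04 ]
nut [0.376 0.273 0.008]
jar [0.473 0.42  0.037]
[0.5393 0.0867 0.008 ]
[0.6742 0.0542 0.008 ]
[ 0.5928 -0.2212  0.008 ]
[ 0.4734 -0.1973  0.008 ]
```

View pics/b_top.png

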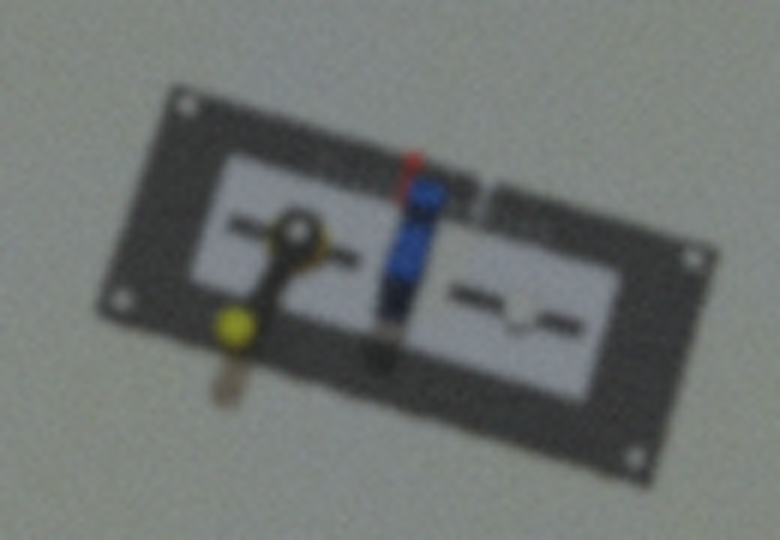

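View pics/b_scene.png

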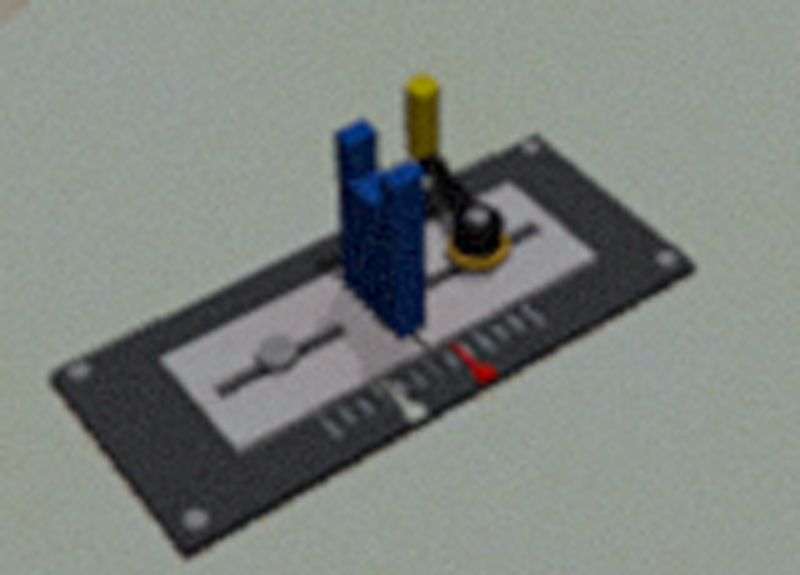

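The top and scene views agree to about 10 mm. The base centre is at about (0.565, -0.07) with yaw about -13.5°. Red is on the +y side, and the lever knob is towards the robot. Next I bring the wrist camera over it.

```bash
python3 -m handwheel '[[-1,413,533,0,-0.5],[-1,413,533,0,-0.5],[-1,413,533,0,-0.5],[-1,413,533,0,-0.5],[-1,413,533,0,-0.5],[-1,413,533,0,-0.5],[-1,413,533,0,-0.5],[-1,413,533,0,-0.5],[-1,413,533,0,-0.5],[-1,413,533,0,-0.5],[-1,413,533,0,-0.5],[-1,413,533,0,-0.5]]' 20
python3 -m handwheel '[[0.3,160,215,0,0],[0.3,160,215,0,0],[0.3,160,215,0,0],[0.3,160,215,0,0],[0.3,160,215,0,0],[0.3,160,215,0,0]]'
python3 - <<'E'
from h import *
print(read_state()["q"].round(1))
c=cam("wrist");save(c,"c_wrist")
E
```

```text
clock: 1.25
tool_pos: [0.4682, -0.2078, 0.2311]
orientation: [-90.0, 0.0, -103.6]
force: [1.1, 0.1, 0.7]
grip_width: 0.0851
clock: 1.75
tool_pos: [0.6065, -0.044, 0.2309]
orientation: [-90.0, 1.3, -100.8]
force: [-0.5, -0.3, 0.4]
grip_width: 0.03
[-10.8  14.1  -3.9  72.    1.3 179.9]
```

View pics/c_wrist.png

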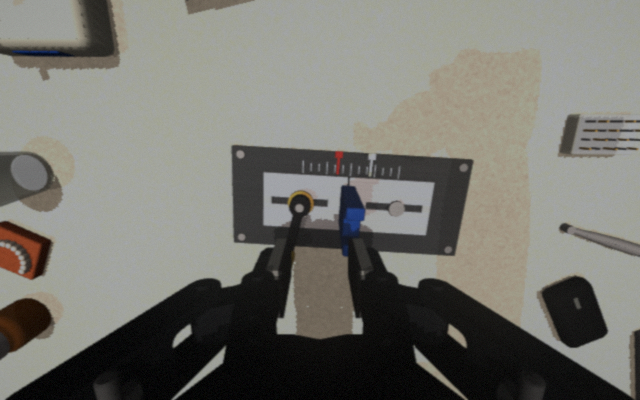

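```bash
python3 - <<'E'
from h import *
print(read_state()["tool_pos"],read_state()["dq"].max())
c=cam("wrist");save(c,"d_wrist",(220,135,480,265),3)
np.save("wc.npy",{k:v for k,v in c.items()},allow_pickle=True)
E
```

```text
[ 0.60942795 -0.04386619  0.23084124] 0.9620361382155367
```

View pics/d_wrist.png

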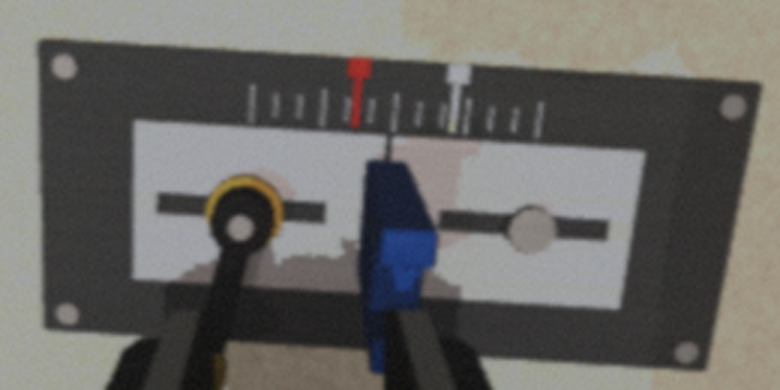

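```bash
python3 - <<'E'
from h import *
c=np.load("wc.npy",allow_pickle=True).item()
def W(p,z): return onz(c,220+(p[0]+.5)/3-.5,135+(p[1]+.5)/3-.5,z)
co=[W(p,.008) for p in((40,40),(762,86),(705,370),(47,328))]
for p in co:print(p.round(4))
ctr=np.mean(co,0);y=(co[0]+co[3]-co[1]-co[2])[:2];y/=np.linalg.norm(y);x=np.array([y[1],-y[0]])
print("ctr",ctr.round(4),"yaw",np.degrees(np.arctan2(x[1],x[0])),[np.linalg.norm(co[i]-co[i-1]).round(4) for i in range(4)])
def B(n,p,z):
    w=W(p,z);d=w[:2]-ctr[:2];print(n,w.round(4),"base",(d@x).round(4),(d@y).round(4))
B("redin",(357,125),.008);B("redsq",(360,68),.008);B("whitein",(454,130),.008);B("wsq",(459,73),.008);B("ptr",(389,134),.014);B("guide",(532,228),.022);B("hub",(240,228),.043)
B("plateUL",(133,120),.014);B("plateUR",(645,151),.014);B("plateLR",(620,309),.014);B("plateLL",(133,280),.014)
B("slotR-l",(440,220),.014);B("slotR-r",(608,230),.014);B("slotL-l",(157,203),.014);B("slotL-r",(325,212),.014)
# knob: triangulate top with top + scene cams
ct=cam("top");cs=cam("scene")
def tri(c1,p1,c2,p2):
    o1,d1=ray(c1,*p1);o2,d2=ray(c2,*p2);A=np.c_[d1,-d2];t=np.linalg.lstsq(A,o2-o1,rcond=None)[0];a=o1+t[0]*d1;b=o2+t[1]*d2;return (a+b)/2,np.linalg.norm(a-b)
P,e=tri(ct,(270+236/6,140+327/6),cs,(240+422/5,180+82/5));print("knobtop",P.round(4),e)
d=P[:2]-ctr[:2];print(d@x,d@y)
P,e=tri(ct,(270+298/6,140+230/6),cs,(240+480/5,180+213/5));print("hub",P.round(4),e)
d=P[:2]-ctr[:2];print(d@x,d@y)
E
```

```text
[0.6666 0.059  0.008 ]
[ 0.5928 -0.2307  0.008 ]
[ 0.4683 -0.1991  0.008 ]
[0.5414 0.0899 0.008 ]
ctr [ 0.5673 -0.0702  0.008 ] yaw -14.234001076438801 [np.float64(0.129), np.float64(0.299), np.float64(0.1285), np.float64(0.2981)]
redin [ 0.6074 -0.0639  0.008 ] base 0.0373 0.016
redsq [ 0.6308 -0.0692  0.008 ] base 0.0613 0.0166
whitein [ 0.5978 -0.1037  0.008 ] base 0.0378 -0.0249
wsq [ 0.6212 -0.1091  0.008 ] base 0.0618 -0.0244
ptr [ 0.6024 -0.0762  0.014 ] base 0.0355 0.0028
guide [ 0.5538 -0.128   0.022 ] base 0.0011 -0.0593
hub [ 0.5818 -0.0111  0.043 ] base -0.0005 0.0608
plateUL [0.6277 0.0274 0.014 ] base 0.0345 0.1095
plateUR [ 0.5759 -0.1793  0.014 ] base 0.0351 -0.1037
plateLR [ 0.5074 -0.1627  0.014 ] base -0.0353 -0.1043
plateLL [0.5588 0.0442 0.014 ] base -0.0364 0.1088
slotR-l [ 0.5616 -0.0916  0.014 ] base -0.0002 -0.0221
slotR-r [ 0.5444 -0.161   0.014 ] base 0.0001 -0.0937
slotL-l [0.5909 0.0258 0.014 ] base -0.0007 0.0989
slotL-r [ 0.574 -0.044  0.014] base 0.0001 0.027
knobtop [0.5211 0.0157 0.0785] 0.007291754282894503
-0.065942049040296 0.07196625518464822
hub [ 0.5808 -0.0116  0.042 ] 0.007024812731902118
-0.0013012337114762535 0.06015630699706053
```

The wrist measurement checks out: the base comes out 299 x 129 mm, the bolts at ±60 mm and the plate 213 mm long. The pointer is at base y +2.8 mm and the red mark at +16.3 mm, so the bracket needs about +13.5 mm. I'll shut the gripper, turn it in line with the base, and go to the -y side of the upright.

```bash
python3 -m handwheel '[[1,-51,-60,0,1.511],[1,-51,-60,0,1.511],[1,-51,-60,0,1.511],[1,-51,-60,0,1.511],[1,-51,-60,0,1.511],[1,-51,-60,0,1.511],[1,-51,-60,0,1.511],[1,-51,-60,0,1.511],[1,-51,-60,0,1.511],[1,-51,-60,0,1.511],[1,-51,-60,0,1.511],[1,-51,-60,0,1.511]]' 20
python3 -m handwheel '[[1,0,0,0,0.02],[1,0,0,0,0.02],[1,0,0,0,0.02],[1,0,0,0,0.02]]'
python3 - <<'E'
from h import *
s=read_state();print(s["tool_pos"],s["orientation"],s["grip_width"],s["q"].round(1))
c=cam("wrist");save(c,"e_wrist")
E
```

```text
clock: 2.95
tool_pos: [0.5522, -0.1081, 0.2307]
orientation: [-90.1, 1.2, -15.1]
force: [-0.0, -0.8, -0.7]
grip_width: -0.0002
clock: 3.28
tool_pos: [0.5516, -0.1086, 0.2308]
orientation: [-90.1, 1.2, -14.1]
force: [0.6, -0.6, 0.2]
grip_width: -0.0002
[ 0.55156501 -0.10862531  0.23075582] [-90.09185637   1.2081844  -14.11652574] -0.00022828783251561694 [-17.6  10.3  -8.5  72.3  -0.2  86.5]
```

View pics/e_wrist.png

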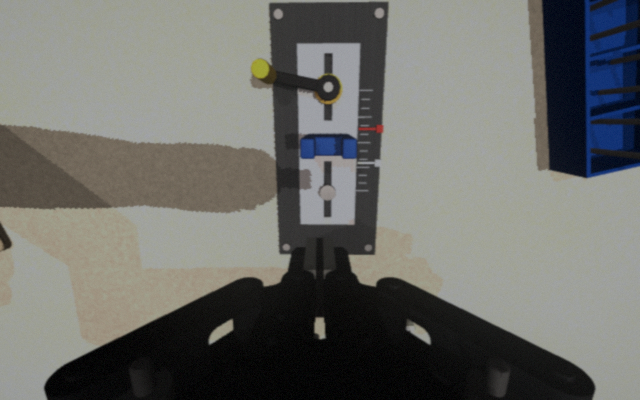

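```bash
python3 -m handwheel '[[1,6,-1,-40,0],[1,6,-1,-80,0],[1,6,-1,-120,0],[1,6,-1,-150,0],[1,6,-1,-168,0],[1,6,-1,-168,0],[1,6,-1,-168,0]]' 
python3 - <<'E'
from h import *
c=cam("wrist");save(c,"f_wrist")
E
```

```text
clock: 3.92
tool_pos: [0.5567, -0.1092, 0.0619]
orientation: [-90.1, 1.4, -14.1]
force: [-0.2, 0.8, 0.4]
grip_width: 0.0001
```

View pics/f_wrist.png

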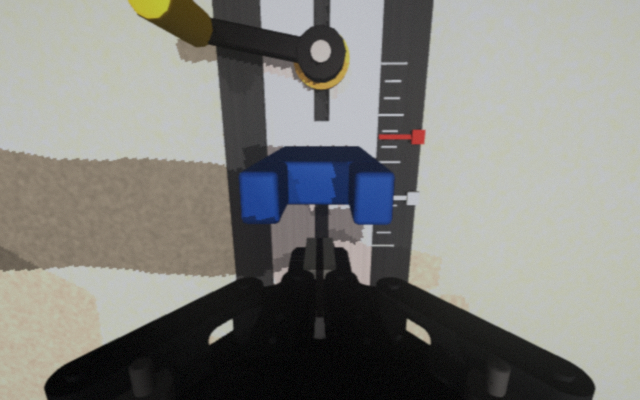

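```bash
python3 -m handwheel '[[1,1,4,0,0],[1,2,8,0,0],[1,3,12,0,0],[1,4,16,0,0],[1,5,19,0,0],[1,5,19,0,0]]' 
python3 -m handwheel '[[1,0.5,2,0,0],[1,0.5,2,0,0]]' 
python3 -m handwheel '[[1,0.5,2,0,0],[1,0.5,2,0,0]]' 
python3 - <<'E'
from h import *
s=read_state();d=s["tool_pos"][:2]-[.5673,-.0702];print(d@[.969,-.246],d@[.246,.969],s["force"])
c=cam("wrist");save(c,"g_wrist")
E
```

```text
clock: 4.47
tool_pos: [0.5637, -0.09, 0.0639]
orientation: [-90.1, 1.1, -14.1]
force: [-0.1, -0.6, 0.6]
grip_width: -0.0002
clock: 4.63
tool_pos: [0.5642, -0.088, 0.0639]
orientation: [-90.1, 1.1, -14.0]
force: [-1.6, -1.2, 0.9]
grip_width: 0.0
clock: 4.8
tool_pos: [0.5645, -0.0865, 0.0639]
orientation: [-90.2, 1.1, -14.1]
force: [-0.2, -2.8, -0.5]
grip_width: -0.0
0.001310089804358182 -0.0164420420408759 [-0.23763476 -2.79296705 -0.54210231]
```

View pics/g_wrist.png

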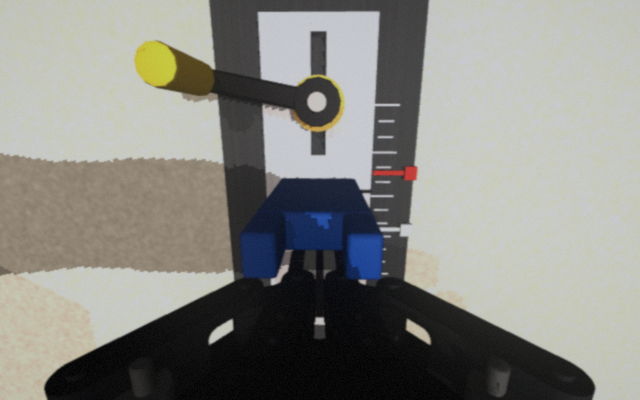

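Contact came where predicted (TCP base y -16.4 mm, about 3 N). The pointer is now visible near (366,190) and the red line is at row 173.

```bash
python3 -m handwheel '[[1,0.3,1,0,0],[1,0.5,2,0,0],[1,0.7,3,0,0],[1,1,4,0,0],[1,1.2,5,0,0],[1,1.5,6,0,0],[1,1.7,7,0,0],[1,2,8,0,0],[1,2.2,9,0,0],[1,2.4,9.5,0,0],[1,2.4,9.5,0,0]]' 
python3 - <<'E'
from h import *
s=read_state();d=s["tool_pos"][:2]-[.5673,-.0702];print(d@[.969,-.246],d@[.246,.969],s["force"])
c=cam("wrist");save(c,"h_wrist",(300,100,460,220),5)
np.save("wc.npy",c)
E
```

```text
clock: 5.77
tool_pos: [0.567, -0.0767, 0.0639]
orientation: [-90.2, 1.1, -14.0]
force: [-1.2, -2.4, 0.8]
grip_width: 0.0002
0.0012830580536107158 -0.006402778913333069 [-1.17649905 -2.39586944  0.82226037]
```

View pics/h_wrist.png

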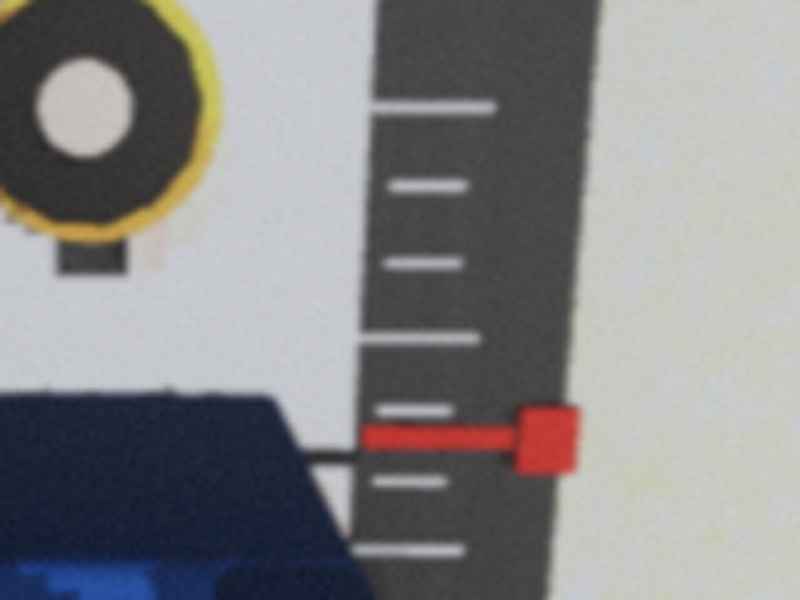

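```bash
cat >> h.py <<'E'
CT=np.array([.5673,-.0702]);BX=np.array([.969,-.246]);BY=np.array([.246,.969])
def base(w): d=np.asarray(w)[:2]-CT;return np.round([d@BX*1000,d@BY*1000],2)
E
python3 - <<'E'
from h import *
c=np.load("wc.npy",allow_pickle=True).item()
f=lambda x,y,z:base(onz(c,300+(x+.5)/5-.5,100+(y+.5)/5-.5,z))
print("ptr",f(350,457,.014),f(320,456,.014),"red",f(370,437,.008),f(510,437,.008),f(547,440,.008), "ticks",f(430,107,.008),f(420,338,.008),f(410,549,.008))
E
```

```text
ptr [34.88 15.35] [30.83 15.46] red [38.45 16.79] [57.79 16.92] [62.93 16.53] ticks [43.92 60.96] [44.51 30.64] [44.97  0.57]
```

```bash
python3 -m handwheel '[[1,0.1,0.6,0,0],[1,0.3,1.2,0,0],[1,0.3,1.2,0,0],[1,0.3,1.2,0,0]]' 
python3 - <<'E'
from h import *
s=read_state();print(base(s["tool_pos"]),s["force"])
c=cam("wrist");save(c,"i_wrist",(300,100,460,220),5)
np.save("wc.npy",c)
E
```

```text
clock: 6.15
tool_pos: [0.5673, -0.0755, 0.0639]
orientation: [-90.2, 1.1, -14.0]
force: [-0.8, -3.8, 0.0]
grip_width: -0.0002
[ 1.26 -5.1 ] [-0.80921651 -3.79010059  0.04779334]
```

View pics/i_wrist.png

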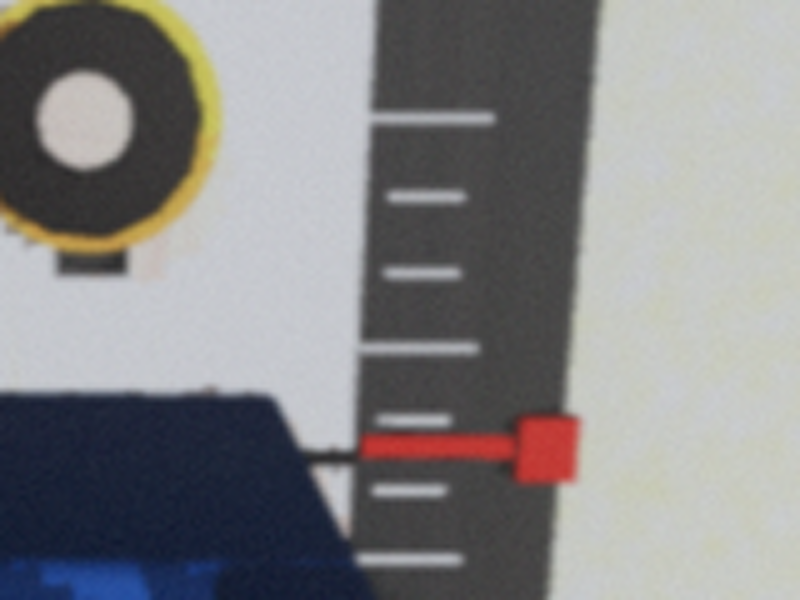

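```bash
python3 -m handwheel '[[1,0.1,0.5,0,0],[1,0.2,0.7,0,0],[1,0.2,0.7,0,0],[1,0.2,0.7,0,0]]' 
python3 - <<'E'
from h import *
s=read_state();print(base(s["tool_pos"]),s["force"])
c=cam("wrist");save(c,"j_wrist",(300,100,460,220),5)
np.save("wc.npy",c)
E
```

```text
clock: 6.53
tool_pos: [0.5674, -0.0747, 0.0639]
orientation: [-90.2, 1.1, -14.0]
force: [-1.2, -4.2, 0.2]
grip_width: 0.0001
[ 1.21 -4.39] [-1.17310266 -4.15147778  0.17664319]
```

View pics/j_wrist.png

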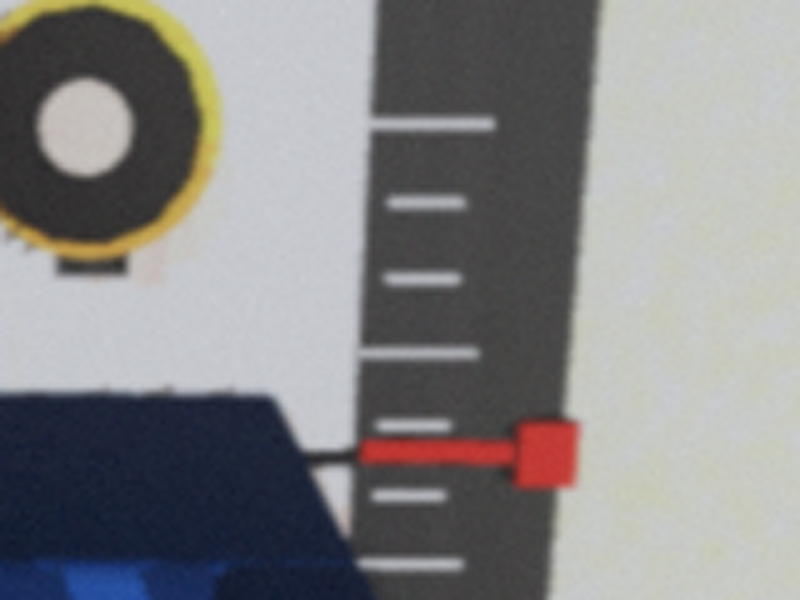

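The pointer is on the mark to about 0.4 mm. I'll back off, rise, and go to the knob's trailing side.

```bash
python3 -m handwheel '[[1,-1,-4,0,0],[1,-5,-19,0,0],[1,-5,-19,30,0],[1,-5,-19,70,0],[1,-5,-19,110,0],[1,-15,0,110,0],[1,-30,25,110,0],[1,-45,50,110,0],[1,-52,59,110,0],[1,-52,59,110,0],[1,-52,59,110,0]]' 
python3 - <<'E'
from h import *
s=read_state();print(base(s["tool_pos"]),s["force"],s["orientation"])
c=cam("wrist");save(c,"k_wrist")
np.save("wc.npy",c)
E
```

```text
clock: 7.5
tool_pos: [0.5155, -0.0152, 0.1739]
orientation: [-90.1, 1.1, -14.0]
force: [0.0, -1.1, -0.2]
grip_width: -0.0002
[-63.77  40.58] [ 0.03680663 -1.1220054  -0.20591985] [-90.11864047   1.10476558 -13.96625278]
```

View pics/k_wrist.png

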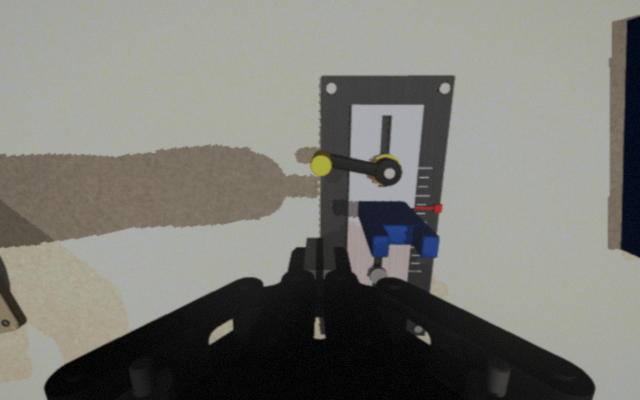

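```bash
python3 - <<'E'
from h import *
c=np.load("wc.npy",allow_pickle=True).item()
hsv=cv2.cvtColor(c["image"],cv2.COLOR_RGB2HSV);m=cv2.inRange(hsv,(24,130,120),(34,255,255))
n,l,st,ce=cv2.connectedComponentsWithStats(m)
for i in range(1,n):
    if st[i,4]>60:
        print(ce[i],st[i])
        for z in (.078,.083): print(z,base(onz(c,*ce[i],z)))
print("hub",base(onz(c,389,173,.043)))
E
```

```text
[320.64670659 165.0508982 ] [311 155  20  21 334]
0.078 [-64.    72.94]
0.083 [-63.93  73.68]
hub [-4.000e-02  6.065e+01]
```

```bash
python3 -m handwheel '[[1,1.5,5.5,-30,0],[1,1.5,5.5,-60,0],[1,1.5,5.5,-90,0],[1,1.5,5.5,-105,0],[1,1.5,5.5,-114,0],[1,1.5,5.5,-114,0],[1,1.5,5.5,-114,0]]' 
python3 -m handwheel '[[1,0.5,2,0,-0.05],[1,1,4,0,-0.1],[1,1,4,0,-0.1],[1,1,4,0,-0.1]]' 
python3 - <<'E'
from h import *
s=read_state();print(base(s["tool_pos"]),s["force"],s["orientation"])
c=cam("wrist");save(c,"l_wrist")
E
```

```text
clock: 8.13
tool_pos: [0.5183, -0.0109, 0.0601]
orientation: [-90.1, 1.1, -14.1]
force: [0.2, 0.1, 0.9]
grip_width: 0.0002
clock: 8.47
tool_pos: [0.521, -0.0072, 0.0616]
orientation: [-90.1, 0.9, -19.7]
force: [-0.7, 0.7, 0.2]
grip_width: 0.0001
[-60.38  49.62] [-0.67708756  0.72830666  0.23922209] [-90.08548099   0.88750097 -19.7292251 ]
```

View pics/l_wrist.png

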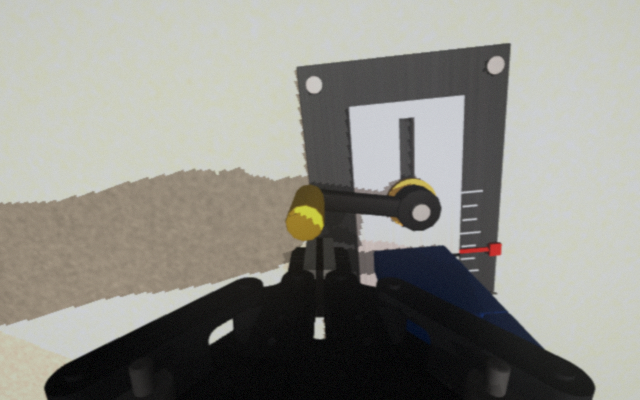

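```bash
cat > plan.py <<'E'
from h import *
import sys
# args: off(mm) list of phi deg ; prints shifts from current pose
s=read_state();p=s["tool_pos"];yaw=s["orientation"][2]
off=float(sys.argv[1])
print("tcp",base(p),"F",s["force"].round(1))
for a in sys.argv[2:]:
    f=np.radians(float(a));t=np.array([np.sin(f),-np.cos(f)])
    b=np.array([0,60.6])+65*np.array([np.cos(f),np.sin(f)])-off*t
    w=CT*1000+b[0]*BX+b[1]*BY
    print(a,(w-p[:2]*1000).round(1),"twist",np.radians(float(a)-194.2-yaw).round(3))
E
python3 plan.py 20 169 166 163 160 157
```

```text
tcp [-60.74  49.55] F [-0.8 -0.2 -0.2]
169 [-5.7  5.4] twist -0.095
166 [-5.1  8.9] twist -0.148
163 [-4.3 12.3] twist -0.2
160 [-3.4 15.8] twist -0.252
157 [-2.2 19.1] twist -0.305
```

```bash
python3 -m handwheel '[[1,-6,2,0,-0.09],[1,-6,2,0,-0.09],[1,-5.7,5.4,0,-0.1],[1,-5.1,8.9,0,-0.148],[1,-5.1,8.9,0,-0.148],[1,-5.1,8.9,0,-0.148]]' 
python3 plan.py 20 166 163 160 157 154 151
```

```text
clock: 9.02
tool_pos: [0.5158, 0.0017, 0.0615]
orientation: [-90.1, 0.9, -28.1]
force: [0.1, -0.3, 0.7]
grip_width: -0.0001
tcp [-67.56  57.04] F [ 0.1 -0.3  0.7]
166 [-0.3 -0.1] twist -0.002
163 [0.4 3.4] twist -0.055
160 [1.4 6.8] twist -0.107
157 [ 2.5 10.2] twist -0.159
154 [ 3.9 13.5] twist -0.212
151 [ 5.3 16.7] twist -0.264
```

```bash
python3 -m handwheel '[[1,0.4,3.4,0,-0.055],[1,1.4,6.8,0,-0.107],[1,1.4,6.8,0,-0.107],[1,1.4,6.8,0,-0.107]]' 
python3 - <<'E'
from h import *
c=cam("wrist");save(c,"m_wrist")
E
python3 plan.py 20 160 157 154 151 148
```

```text
clock: 9.35
tool_pos: [0.5172, 0.0085, 0.0614]
orientation: [-90.1, 0.9, -34.1]
force: [-0.2, -1.2, -0.6]
grip_width: -0.0002
tcp [-67.85  63.95] F [ 0.4 -0.3 -0.4]
160 [-0.   0.1] twist -0.002
157 [1.1 3.4] twist -0.054
154 [2.4 6.7] twist -0.107
151 [ 3.9 10. ] twist -0.159
148 [ 5.6 13.1] twist -0.212
```

View pics/m_wrist.png

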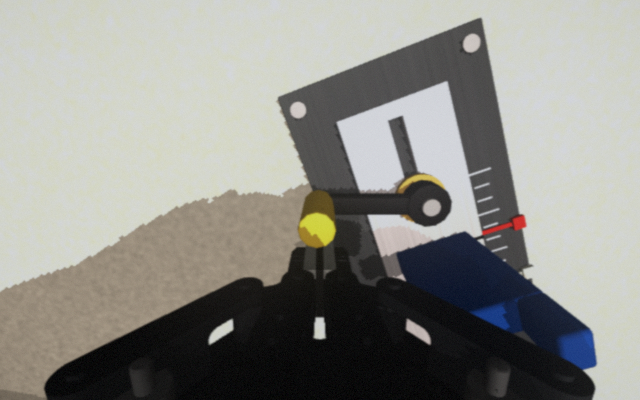

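```bash
python3 -m handwheel '[[1,1.1,3.4,0,-0.054],[1,2.4,6.7,0,-0.107],[1,2.4,6.7,0,-0.107]]' 
python3 plan.py 20 154 151 148 145 142
```

```text
clock: 9.65
tool_pos: [0.5196, 0.0152, 0.0614]
orientation: [-90.1, 0.9, -40.2]
force: [-0.6, -0.2, 0.1]
grip_width: -0.0
tcp [-67.27  71.03] F [-0.6 -0.2  0.1]
154 [0.1 0. ] twist -0.001
151 [1.6 3.3] twist -0.053
148 [3.3 6.4] twist -0.105
145 [5.1 9.5] twist -0.158
142 [ 7.  12.4] twist -0.21
```

```bash
python3 -m handwheel '[[1,1.6,3.3,0,-0.053],[1,3.3,6.4,0,-0.105],[1,3.3,6.4,0,-0.105]]' 
python3 plan.py 20 148 145 142 139 136
python3 - <<'E'
from h import *
c=cam("wrist");save(c,"n_wrist")
E
```

```text
clock: 9.9
tool_pos: [0.5226, 0.0217, 0.0611]
orientation: [-90.1, 0.9, -46.1]
force: [0.1, -0.8, -0.9]
grip_width: -0.0003
tcp [-65.88  78.05] F [ 0.1 -0.8 -0.9]
148 [ 0.2 -0.1] twist -0.002
145 [2. 3.] twist -0.054
142 [4. 6.] twist -0.107
139 [6.1 8.8] twist -0.159
136 [ 8.4 11.6] twist -0.211
```

View pics/n_wrist.png

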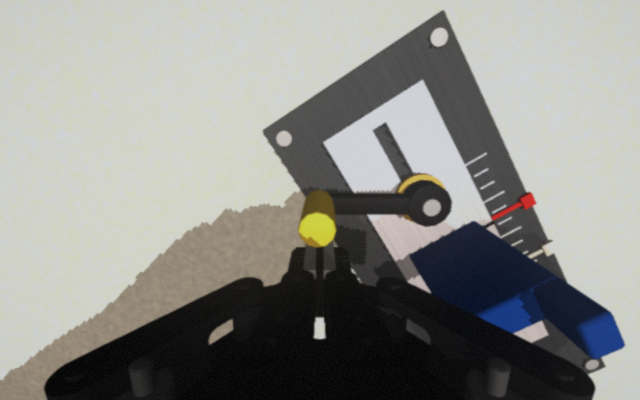

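The lever follows the finger, with its arm square in the picture, and it is still loose. I'll go on.

```bash
python3 -m handwheel '[[1,2,3,0,-0.054],[1,4,6,0,-0.107],[1,4,6,0,-0.107]]' 
python3 plan.py 20 142 139 136 133
```

```text
clock: 10.2
tool_pos: [0.5264, 0.0277, 0.061]
orientation: [-90.1, 1.0, -52.0]
force: [-0.5, -0.4, -0.5]
grip_width: 0.0003
tcp [-63.76  84.84] F [-0.5 -0.4 -0.5]
142 [ 0.2 -0.1] twist -0.003
139 [2.4 2.8] twist -0.055
136 [4.6 5.5] twist -0.107
133 [7.  8.1] twist -0.16
```

```bash
python3 -m handwheel '[[1,2.4,2.8,0,-0.055],[1,4.6,5.5,0,-0.107],[1,4.6,5.5,0,-0.107]]' 
python3 plan.py 20 136 133 130 127
```

```text
clock: 10.45
tool_pos: [0.5307, 0.0333, 0.0608]
orientation: [-90.1, 1.0, -58.0]
force: [-0.5, 0.2, -1.1]
grip_width: -0.0001
tcp [-60.89  91.33] F [-0.5  0.2 -1.1]
136 [ 0.3 -0.1] twist -0.003
133 [2.7 2.5] twist -0.055
130 [5.2 5. ] twist -0.107
127 [7.9 7.4] twist -0.16
```

```bash
python3 -m handwheel '[[1,2.7,2.5,0,-0.055],[1,5.2,5,0,-0.107],[1,5.2,5,0,-0.107]]' 
python3 plan.py 20 130 127 124 121
python3 - <<'E'
from h import *
c=cam("wrist");save(c,"o_wrist")
E
```

```text
clock: 10.7
tool_pos: [0.5357, 0.0384, 0.0607]
orientation: [-90.2, 1.0, -64.0]
force: [-0.4, -0.7, -1.4]
grip_width: -0.0003
tcp [-57.3  97.5] F [-0.4 -0.7 -1.4]
130 [ 0.2 -0.1] twist -0.003
127 [2.9 2.3] twist -0.056
124 [5.7 4.5] twist -0.108
121 [8.6 6.5] twist -0.16
```

View pics/o_wrist.png

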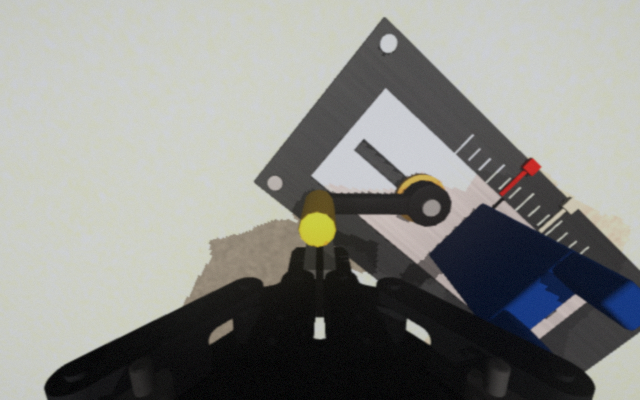

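```bash
python3 -m handwheel '[[1,2.9,2.3,0,-0.056],[1,5.7,4.5,0,-0.108],[1,5.7,4.5,0,-0.108]]' 
python3 plan.py 20 124 121 118 115
```

```text
clock: 11.0
tool_pos: [0.5413, 0.043, 0.0607]
orientation: [-90.2, 1.1, -70.0]
force: [-1.1, -0.9, -0.4]
grip_width: -0.0001
tcp [-53.04 103.27] F [-1.1 -0.9 -0.4]
124 [ 0.1 -0.1] twist -0.003
121 [3. 2.] twist -0.056
118 [6.  3.9] twist -0.108
115 [9.1 5.7] twist -0.16
```

```bash
python3 -m handwheel '[[1,3,2,0,-0.056],[1,6,3.9,0,-0.108],[1,6,3.9,0,-0.108]]' 
python3 plan.py 20 118 115 112 109
```

```text
clock: 11.25
tool_pos: [0.5472, 0.0469, 0.0606]
orientation: [-90.2, 1.1, -76.0]
force: [-1.1, -0.1, -0.8]
grip_width: -0.0001
tcp [-48.26 108.53] F [-1.1 -0.1 -0.8]
118 [ 0.1 -0. ] twist -0.003
115 [3.2 1.7] twist -0.055
112 [6.4 3.3] twist -0.107
109 [9.7 4.7] twist -0.16
```

```bash
python3 -m handwheel '[[1,3.2,1.7,0,-0.055],[1,6.4,3.3,0,-0.107],[1,6.4,3.3,0,-0.107]]' 
python3 plan.py 20 112 109 106 103
python3 - <<'E'
from h import *
print(read_state()["q"])
c=cam("wrist");save(c,"p_wrist")
E
```

```text
clock: 11.5
tool_pos: [0.5536, 0.0502, 0.0605]
orientation: [-90.2, 1.1, -82.0]
force: [-0.6, 0.2, -0.9]
grip_width: 0.0001
tcp [-42.86 113.32] F [-0.6  0.2 -0.9]
112 [-0. -0.] twist -0.003
109 [3.3 1.4] twist -0.055
106 [6.6 2.6] twist -0.108
103 [10.   3.7] twist -0.16
[ -2.03397762  17.51322659 -21.69061523  51.14464279   1.04988536
 169.98452075]
```

View pics/p_wrist.png

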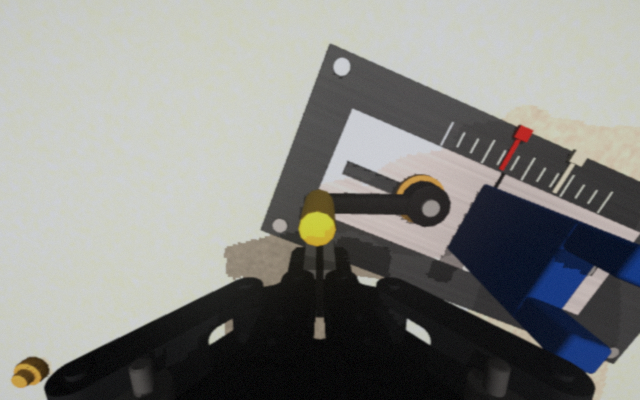

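The lever has turned about 1 rad and is still loose, and joint 6 is nearing its limit. I'll re-approach with the wrist a quarter turn back, straddling the knob with the jaws along the push direction.

```bash
python3 -m handwheel '[[1,-8,-1,0,0],[1,-10,-1.4,10,0],[0.3,-10,-1.4,40,0.1],[0.3,-8,-1,62,0.25],[0.3,0,0,62,0.37],[0.3,20,3,62,0.5],[0.3,20,3,62,0.62],[0.3,20,3,62,0.75],[0.3,20,3,62,0.87],[0.3,20,3,62,1],[0.3,20,3,62,1.1],[0.3,20,3,62,1.22]]' 
python3 -m handwheel '[[0.3,0,0,0,0.12],[0.3,0,0,0,0.24],[0.3,0,0,0,0.35],[0.3,0,0,0,0.35]]' 
python3 plan.py 0 112
python3 - <<'E'
from h import *
c=cam("wrist");save(c,"q_wrist");np.save("wc.npy",c)
E
```

```text
clock: 12.55
tool_pos: [0.5737, 0.0531, 0.1238]
orientation: [-90.1, 1.0, -11.6]
force: [-0.8, 1.4, 0.6]
grip_width: 0.0299
clock: 12.88
tool_pos: [0.5738, 0.0531, 0.125]
orientation: [-90.1, 0.9, 8.6]
force: [0.6, -0.3, -0.4]
grip_width: 0.03
tcp [-24.   121.04] F [ 0.6 -0.3 -0.4]
112 [-0.4 -0.1] twist -1.585
```

View pics/q_wrist.png

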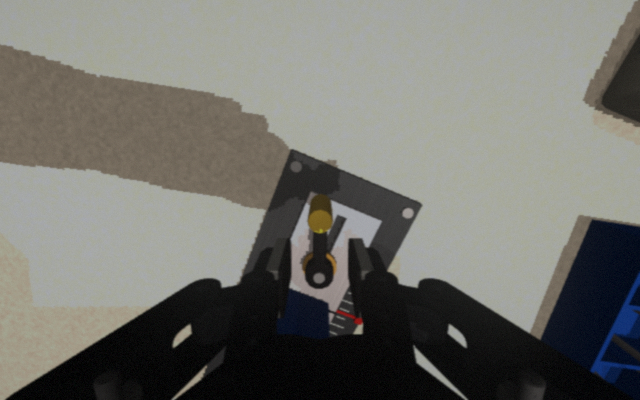

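```bash
python3 -m handwheel '[[0.3,0,0,-20,0],[0.3,0,0,-40,0],[0.3,0,0,-60,0],[0.3,0,0,-68,0],[0.3,0,0,-68,0],[0.3,0,0,-68,0]]' 
python3 plan.py -4 112 109 106 103
python3 - <<'E'
from h import *
c=cam("wrist");save(c,"r_wrist");np.save("wc.npy",c)
E
```

```text
clock: 13.43
tool_pos: [0.5737, 0.053, 0.0571]
orientation: [-90.1, 1.0, 8.3]
force: [0.3, -0.3, 0.6]
grip_width: 0.0298
tcp [-24.13 120.99] F [ 0.3 -0.3  0.6]
112 [3.7 0.4] twist -1.58
109 [7.1 0.6] twist -1.632
106 [10.5  0.6] twist -1.685
103 [13.9  0.4] twist -1.737
```

View pics/r_wrist.png

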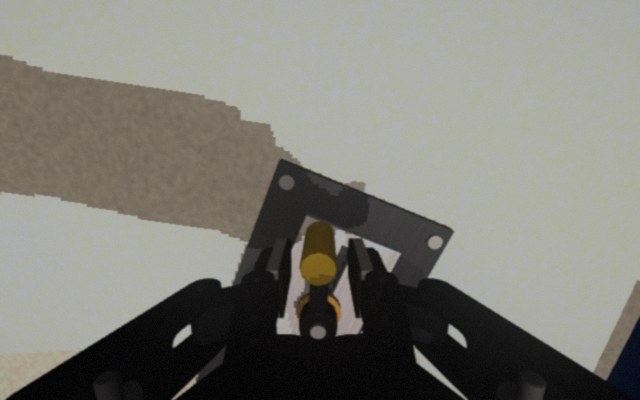

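```bash
sed -i 's/-194.2-yaw/-104.2-yaw/' plan.py; sed -i 's/print("tcp"/F=s["force"];tw=np.radians(yaw);print("Ft",round(-(F[0]*np.cos(tw)+F[1]*np.sin(tw)),2),"tcp"/' plan.py
python3 plan.py -6 112 109 106
python3 -m handwheel '[[0.3,3,0.4,0,0],[0.3,5.6,0.7,0,0],[0.3,9,0.8,0,-0.06],[0.3,9,0.8,0,-0.06]]' 
python3 plan.py -6 109 106 103 100
```

```text
Ft 0.24 tcp [-23.27 121.19] F [-0.1 -0.6 -0.1]
112 [4.8 0.7] twist -0.009
109 [8.2 0.8] twist -0.062
106 [11.6  0.6] twist -0.114
clock: 13.82
tool_pos: [0.5848, 0.0539, 0.0589]
orientation: [-90.1, 0.8, 4.8]
force: [-0.3, 0.2, 1.6]
grip_width: 0.0298
Ft 0.29 tcp [-13.56 124.55] F [-0.3  0.2  1.6]
109 [-2.  -0.1] twist -0.001
106 [ 1.4 -0.2] twist -0.053
103 [ 4.8 -0.5] twist -0.105
100 [ 8.2 -1. ] twist -0.158
```

```bash
python3 -m handwheel '[[0.3,1.4,-0.2,0,-0.05],[0.3,4.8,-0.5,0,-0.105],[0.3,4.8,-0.5,0,-0.105]]' 
python3 plan.py -6 103 100 97 94
```

```text
clock: 14.07
tool_pos: [0.5901, 0.0534, 0.0592]
orientation: [-90.1, 0.7, -1.2]
force: [-0.2, 0.9, -0.5]
grip_width: 0.03
Ft 0.22 tcp [ -8.35 125.35] F [-0.2  0.9 -0.5]
103 [-0.4 -0. ] twist -0.0
100 [ 2.9 -0.5] twist -0.053
97 [ 6.3 -1.2] twist -0.105
94 [ 9.6 -2. ] twist -0.158
```

```bash
python3 - <<'E'
from h import *
c=cam("wrist");save(c,"s_wrist");np.save("wc.npy",c)
E
```

```text
(no output)
```

View pics/s_wrist.png

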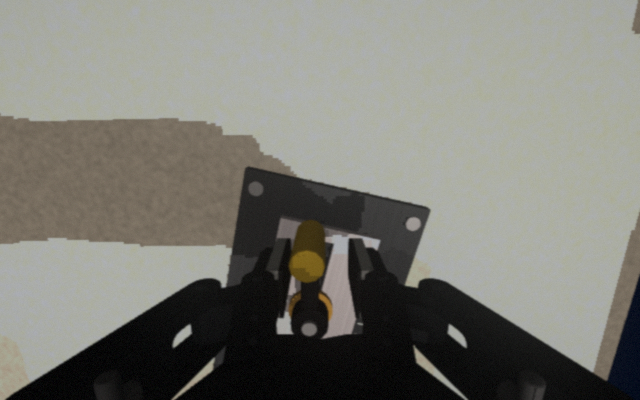

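```bash
python3 -m handwheel '[[0.3,2.9,-0.5,0,-0.053],[0.3,6.3,-1.2,0,-0.105],[0.3,6.3,-1.2,0,-0.105]]' 
python3 plan.py -6 97 94 91 88
```

```text
clock: 14.37
tool_pos: [0.5964, 0.0522, 0.0592]
orientation: [-90.1, 0.7, -7.0]
force: [-0.7, -0.5, -1.1]
grip_width: 0.0302
Ft 0.64 tcp [ -1.94 125.78] F [-0.7 -0.5 -1.1]
97 [-0.  0.] twist -0.003
94 [ 3.3 -0.8] twist -0.055
91 [ 6.6 -1.8] twist -0.108
88 [ 9.8 -3. ] twist -0.16
```

```bash
python3 -m handwheel '[[0.3,3.3,-0.8,0,-0.055],[0.3,6.6,-1.8,0,-0.108],[0.3,6.6,-1.8,0,-0.108]]' 
python3 plan.py -6 91 88 85
```

```text
clock: 14.62
tool_pos: [0.6025, 0.0504, 0.059]
orientation: [-90.1, 0.8, -13.1]
force: [-1.9, -0.0, 0.4]
grip_width: 0.0302
Ft 1.9 tcp [  4.46 125.53] F [-1.9 -0.   0.4]
91 [ 0.4 -0. ] twist -0.001
88 [ 3.6 -1.2] twist -0.054
85 [ 6.8 -2.5] twist -0.106
```

```bash
python3 -m handwheel '[[0.3,3.6,-1.2,0,-0.054],[0.3,3.6,-1.2,0,-0.054],[0.3,3.6,-1.2,0,-0.054]]' 
python3 plan.py -6 88 86 85 82
```

```text
clock: 14.87
tool_pos: [0.6048, 0.0495, 0.0588]
orientation: [-90.1, 0.9, -16.0]
force: [-5.0, 0.8, 0.3]
grip_width: 0.0293
Ft 5.05 tcp [  6.91 125.18] F [-5.   0.8  0.3]
88 [ 1.3 -0.2] twist -0.003
86 [ 3.4 -1.1] twist -0.038
85 [ 4.5 -1.6] twist -0.055
82 [ 7.5 -3.1] twist -0.108
```

```bash
python3 -m handwheel '[[0.3,2.4,-0.7,0,-0.025],[0.3,2.4,-0.7,0,-0.025],[0.3,2.4,-0.7,0,-0.025]]' 
python3 plan.py -6 88 86 85 82
```

```text
clock: 15.12
tool_pos: [0.6056, 0.0491, 0.0586]
orientation: [-90.2, 1.1, -17.4]
force: [-5.3, 0.4, 2.5]
grip_width: 0.0301
Ft 5.22 tcp [  7.81 124.99] F [-5.3  0.4  2.5]
88 [0.5 0.2] twist 0.02
86 [ 2.6 -0.7] twist -0.015
85 [ 3.7 -1.2] twist -0.032
82 [ 6.7 -2.7] twist -0.084
```

```bash
python3 -m handwheel '[[0.3,2,-0.6,0,-0.01],[0.3,3.5,-1.1,0,-0.03],[0.3,3.5,-1.1,0,-0.03],[0.3,3.5,-1.1,0,-0.03]]' 
python3 plan.py -6 88 86 85 82
```

```text
clock: 15.45
tool_pos: [0.607, 0.0485, 0.0585]
orientation: [-90.2, 1.3, -19.0]
force: [-6.0, 1.5, 3.2]
grip_width: 0.0299
Ft 6.14 tcp [  9.29 124.76] F [-6.   1.5  3.2]
88 [-0.9  0.8] twist 0.048
86 [ 1.2 -0.1] twist 0.013
85 [ 2.3 -0.6] twist -0.004
82 [ 5.3 -2.1] twist -0.056
```

```bash
python3 -m handwheel '[[0.3,2,-0.7,0.7,-0.01],[0.3,4,-1.4,0.7,-0.03],[0.3,4,-1.4,0.7,-0.03],[0.3,4,-1.4,0.7,-0.03]]' 
python3 plan.py -6 86 85 82 80
```

```text
clock: 15.78
tool_pos: [0.608, 0.0478, 0.0585]
orientation: [-90.2, 1.6, -20.6]
force: [-7.7, 0.4, 2.3]
grip_width: 0.0299
Ft 7.37 tcp [ 10.43 124.36] F [-7.7  0.4  2.3]
86 [0.2 0.6] twist 0.041
85 [1.3 0.1] twist 0.024
82 [ 4.3 -1.4] twist -0.029
80 [ 6.3 -2.5] twist -0.064
```

```bash
python3 -m handwheel '[[0.3,2.5,-0.9,1,0],[0.3,4.7,-1.7,1,0],[0.3,4.7,-1.7,1,0],[0.3,4.7,-1.7,1,0]]' 
python3 plan.py -6 86 85 82 80
python3 - <<'E'
from h import *
c=cam("wrist");save(c,"t_wrist");np.save("wc.npy",c)
E
```

```text
clock: 16.12
tool_pos: [0.6091, 0.0475, 0.0585]
orientation: [-90.2, 2.0, -20.4]
force: [-8.4, 2.9, 3.0]
grip_width: 0.0299
Ft 8.9 tcp [ 11.6  124.32] F [-8.4  2.9  3. ]
86 [-0.9  0.9] twist 0.039
85 [0.1 0.4] twist 0.021
82 [ 3.2 -1.1] twist -0.031
80 [ 5.2 -2.2] twist -0.066
```

View pics/t_wrist.png

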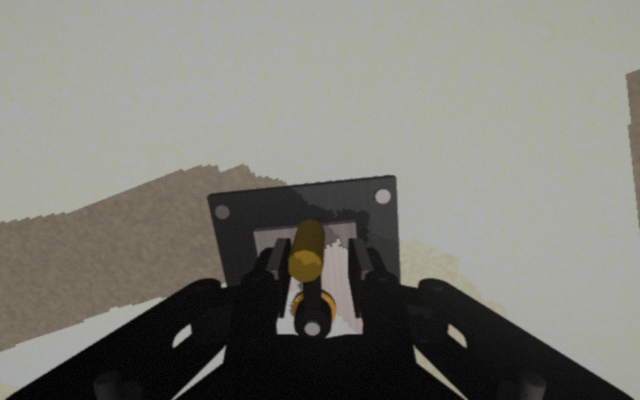

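```bash
python3 -m handwheel '[[0.3,3,-1,1,0],[0.3,5,-1.8,1,0],[0.3,5,-1.8,1,0],[0.3,5,-1.8,1,0]]' 
python3 plan.py -6 86 85 82 80
python3 -m handwheel '[[0.3,4.2,-1.5,0.5,0]]'
python3 plan.py -6 86 85 
```

```text
clock: 16.5
tool_pos: [0.6101, 0.0473, 0.0584]
orientation: [-90.2, 2.5, -20.3]
force: [-8.3, 4.0, 1.7]
grip_width: 0.03
Ft 9.16 tcp [ 12.58 124.41] F [-8.3  4.   1.7]
86 [-1.9  1. ] twist 0.036
85 [-0.8  0.6] twist 0.019
82 [ 2.2 -0.9] twist -0.034
80 [ 4.2 -2. ] twist -0.069
clock: 16.58
tool_pos: [0.6102, 0.0475, 0.058]
orientation: [-90.2, 3.0, -20.1]
force: [-9.0, 3.7, 4.4]
grip_width: 0.03
Ft 9.76 tcp [ 12.58 124.59] F [-9.   3.7  4.4]
86 [-1.9  0.9] twist 0.033
85 [-0.9  0.4] twist 0.016
```

Tangential force is 9.2 to 9.8 N, which is tight. I'll ease off, lift clear and check the pointer.

```bash
python3 -m handwheel '[[0.3,-3,1,0,0],[0.3,-6,2,0,0],[0.3,-6,2,5,0],[0.3,-6,2,40,0],[0.3,-6,2,80,0],[0.3,-6,2,120,0],[0.3,-6,2,150,0],[0.3,-6,2,150,0]]' 
python3 - <<'E'
from h import *
s=read_state();print(s["force"],base(s["tool_pos"]))
c=cam("wrist");save(c,"u_wrist")
c=cam("scene");save(c,"u_scene",(240,180,400,295),5);np.save("wc.npy",c)
E
```

```text
clock: 17.25
tool_pos: [0.6106, 0.0491, 0.2177]
orientation: [-89.9, 2.0, -20.1]
force: [-0.2, 0.5, -0.5]
grip_width: 0.0301
[-0.21326669  0.48328149 -0.48336299] [ 12.56 126.27]
```

View pics/u_wrist.png

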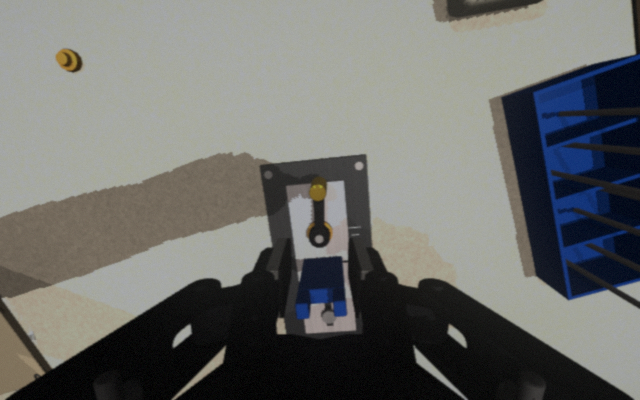

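View pics/u_scene.png

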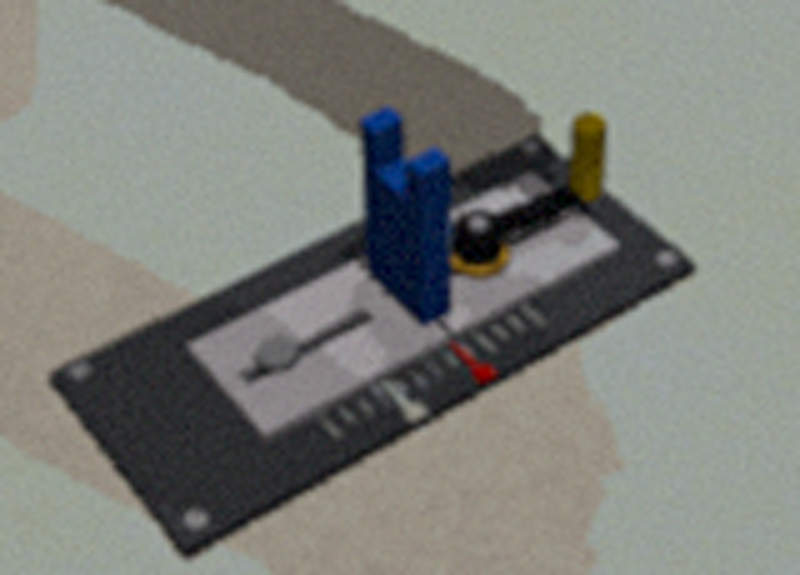

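```bash
python3 -m handwheel '[[0.3,-4,-40,-5,0],[0.3,-8,-80,-15,0],[0.3,-12,-120,-20,0],[0.3,-17,-157,-25,0],[0.3,-17,-157,-25,0],[0.3,-17,-157,-25,0],[0.3,-17,-157,-25,0]]' 
python3 - <<'E'
from h import *
c=cam("wrist");save(c,"v_wrist");save(c,"v2_wrist",(260,90,400,190),5);np.save("wc.npy",c)
c=cam("top");save(c,"v_top",(150,110,470,290),2)
E
```

```text
clock: 17.93
tool_pos: [0.5894, -0.1076, 0.1852]
orientation: [-90.0, 2.6, -20.1]
force: [0.2, 0.5, -0.2]
grip_width: 0.03
```

View pics/v_wrist.png

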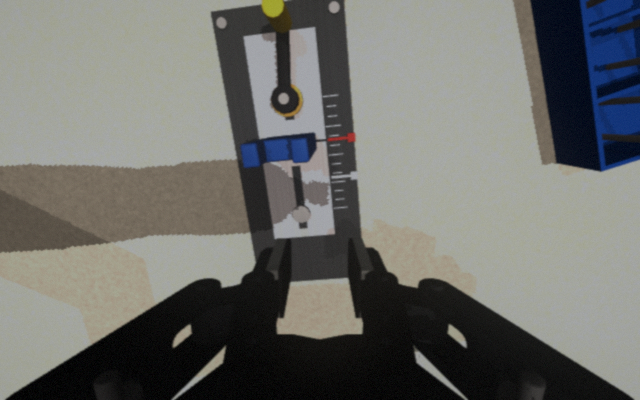

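View pics/v2_wrist.png

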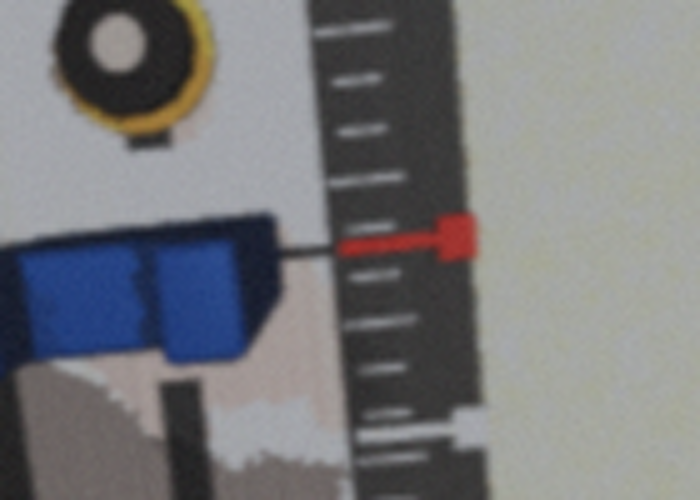

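```bash
python3 - <<'E'
from h import *
c=np.load("wc.npy",allow_pickle=True).item()
f=lambda x,y,z:base(onz(c,260+(x+.5)/5-.5,90+(y+.5)/5-.5,z))
print("ptr",f(331,251,.014),"red",f(345,248,.008),f(435,241,.008),f(459,237,.008),"tick",f(366,181,.008),f(380,322,.008))
E
```

```text
ptr [35.34 17.11] red [38.2  17.08] [57.44 16.6 ] [62.58 16.92] tick [43.94 30.45] [44.27  0.67]
```

View pics/v_top.png

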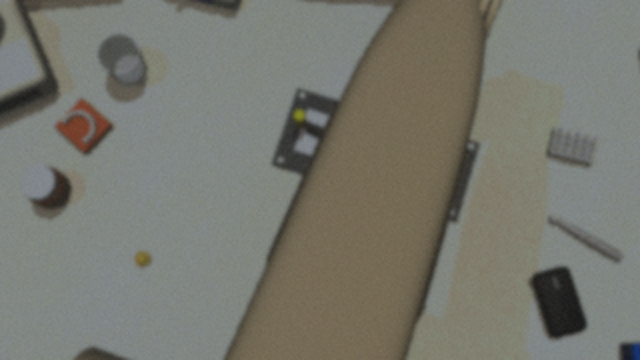

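The pointer is at 17.1 mm and the red mark at 16.9 mm, the robot is clear, and the bystanders are where they were. I'm handing in.

```bash
python3 -c "
from cell import *
print(close_job())"
```

```text
the job is handed in; nothing more can be done
None
```

I slid the bracket onto the red mark and tightened the clamp lever, then handed the job in at about 18 s of the 67 s allowed. No verdict was reported.

- **Slide:** I pushed the bracket about 13.5 mm in +y with the shut fingers on the upright. The push read at most about 4 N, against the 25 N bolt limit.
- **Clamp:** I turned the lever clockwise about 1.45 rad by its knob. Partway I stopped and re-gripped, straddling the knob, because joint 6 was nearing its range. The last two force readings were 9.2 and 9.8 N, inside or just below the 9 to 10 N tight range and under the 12 N limit.
- **Last checks:** After release, the pointer measured y = 17.1 mm against the red mark's 16.6 to 17.1 mm, so within about 0.5 mm. The gripper was clear of everything, and the bystanders looked unmoved in the top view.
- **Not confirmed:**
  - I could not measure the clamp's force on the plate directly; it is inferred from the push on the knob.
  - Single force readings vary by about 0.7 N, and the loose lever mostly read under its stated 1 to 2 N, so the real push may have been slightly higher than read.
  - A sideways force of about 4 N and an upward force of 2 to 4 N also appeared during the final tightening.

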